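# Hold the amplifier module home in the corner of its chassis

## Robot

A 6-joint arm with a two-finger parallel gripper is mounted at the origin on the work surface. World frame = base frame: x ahead of the robot, y to its left, z up, the work surface at z = 0. Lengths are in m, angles in rad, forces in N, time in s.
With the tool pointing down it reaches from about 0.4 to 0.825 m from the base axis. Payload 7 kg.
Tool frame: the origin (TCP) lies midway between the tips of the shut fingers; the grasp point (between the pads) lies 19 mm behind it; z points along the fingers, y is the line along which they close (so a half turn about z gives the same grasp; the last joint's range is limited). The gripper opens to 85 mm and grips with 20 to 120 N. Pads are 22 mm wide; open, the fingers measure 114 mm over their backs; the gripper's body (76 mm by 85 mm) begins 54 mm behind the grasp point. The pads swing forward as they close: fully open they stand 13 mm farther back than shut.
Start: joints at [0.288, 0.359, 0.012, 0, -1.224, -0.288], TCP at [0.675, -0, 0.231] pointing down, gripper open.
Joint ranges: [-3.07, 3.07], [-1.43, 2.12], [-1.02, 1.25], [-3.03, 1.67], [-3.05, -0], [-3.03, 3.03]. Speed limits (rad/s): [2.39, 2.39, 3.01, 3.14, 3.14, 3.14].

## Interface

Orientations are given as a 3x3 rotation matrix whose columns are the frame's x, y, z axes.
In Python, from plant import sensors, eyes, robot gives the robot as it stands.
- The arm moves only by the shell command python3 -m creep [OPENING] [FORCE], which reads ROWS from standard input. ROWS is a JSON list of rows, 1 to 20 of them, each an object with the fields trans (a list: dx, dy, dz in m), twist (a turn about the tool's z in rad); a field left out counts as zero; each row shifts and turns the commanded pose from where the row before left it, along the tool's axes as they then stand; what a row does not reach is not made up. A row lasts 1/8 s, in which the tool goes at most 0.0625 m and 0.188 rad, less where a joint would pass 70% of its speed; a pose out of reach is approached as far as the arm can. OPENING is the finger opening in m, set as the command begins (- or left out keeps the last). The fingers move at their own pace and stop on an object; FORCE is the grip in N (left out, the last holds). Time passes only in rows, so rows that do not move let the fingers close. It prints the time, the measured TCP pose, the force, the opening and the grip force at its end. Input that does not fit is refused with a message, and nothing moves.
- sensors.state(): the state, without advancing time (a new reading comes with each control period).
- eyes.snapshot(name): name is "scene" or "side" or "wrist"; returns the picture (400x640x3 uint8, red, green, blue); there is no depth.
- eyes.calibration(name): a dict with "fx", "fy", "cx", "cy" (pixels), "k1" (the pictures are not rectified: a ray, as slopes to the right and down, at radius r is drawn at 1 + k1 r^2 times it, then the intrinsics apply), "rvec" (rotation vector, rad) and "tvec" (3), from world to camera coordinates, as OpenCV has them. Camera axes: x right, y down, z forward; pixel columns grow to the right and rows downward; lengths in m; the calibration is good to about 2 mm. A picture is of the moment at which its call begins: read the wrist's pose just before it. calibration takes no time and is no camera call; for the wrist camera it gives the pose at the moment of the call.
- robot.close_job(): hands the job in; it is judged then, once.
The state is a dict: "time": time; "joint_pos": joint angles; "joint_vel": joint speeds; "effort": joint torques, N m; "position": TCP position; "ee_rot": TCP orientation; "ft_force": force on the tool from outside, world axes, zero at the start; "torque": the same for the moment, N m; "grip_width": finger opening in m; "gripper_force": force on a finger pad.
Only numpy, scipy, OpenCV 4.12 (cv2) and the standard library are available. Lean on these libraries where they do the work, as an engineer would, in place of code of your own. Each camera call takes 0.05 s, during which the arm holds its last target. There are 200 camera calls.

## Task

Fit the loose amplifier module into the open chassis: lay it flat on the chassis floor with its coax socket out through the notch in the rear panel, and push it fully home into the corner, so that its socket end is tight against the rear panel and its side is tight against the side rail at the same time. The screws are to be driven next, so finish while holding it there: keep your hand on it, pressing it firmly against both panel and rail, and do not let go. Leave the Morse key, the dish of screws and the screwdriver alone.

Things in the scene. Friction and masses are not known exactly. Their poses are not given: they have to be found in the camera images.
- module: loose amplifier module, 0.2 to 0.45 kg, flat on the desk at the start: aluminium base plate 120 (x) x 90 (y) x 6 mm, on it a green circuit board (top 8 mm above the underside) with a sheet-steel screening can in the middle, three wound coils 15 mm high at the -x end and a coax socket at the +x end. Origin: centre of the plate's underside, z up
- can_center (a point): centre of the module's screening can, the place to grip: a closed box 56 (x) x 44 (y) mm from 8 to 38 mm above the underside; this point 23 mm above the underside, at the module's x = y = 0, module axes. Beside the can (+y and -y) nothing stands higher than 11 mm
- socket_tip (a point): tip of the module's coax socket, at x = 72, y = 0, z = 16 mm of the module: a barrel 13 mm in diameter along x that reaches 12 mm past the plate's +x edge, from a block 18 x 18 mm, top 24 mm above the underside, x = 42 to 60 mm
- module_corner (a point): the corner of the module's base plate that goes into the chassis corner: on the underside, x = +60, y = +45 mm of the module
- chassis: open metal chassis, smooth (friction 0.35), grey floor, on rubber feet, does not shift. Floor plate 214 (x) x 188 (y) mm, its top 12 mm above the desk; rear panel at +x, side rail at +y, other sides open. Origin: under the plate's centre at desk height, x towards the rear panel, z up. A module home in the corner has the chassis' axes and its origin at x = 45, y = 45, z = 12 mm
- chassis_corner (a point): inner corner where floor, rear panel and side rail meet: x = 105, y = 90, z = 12 mm of the chassis, chassis axes
- rear_panel: the chassis' rear panel, rigid 4 mm sheet along the whole +x edge: inner face at x = 105 mm, top 60 mm above the floor, with a notch for the coax socket 26 mm wide, centred at y = 45 mm, from 5 mm above the floor up and open at the top. Same origin and axes as the chassis
- side_rail: the chassis' side rail, rigid 4 mm upright strip along the +y edge: inner face at y = 90 mm, from x = -105 to 105 mm, top 25 mm above the floor. Same origin and axes as the chassis
- key: bystander: Morse key with brass lever and black knob on a wooden base 150 x 85 mm, 65 mm high. Origin: centre of the underside
- dish: bystander: round steel dish with dark screws in it, 96 mm across, 22 mm high. Origin: centre of the underside
- screwdriver: bystander: screwdriver about 200 mm long, lying on the desk along its x axis. Origin: on its underside, between handle and blade
There are look-alikes about, which are no part of the job. Several things look just like the module: the one meant starts farthest from the robot's base.

How it is judged:
By the outcome, as a careful person would: the job done as asked, in the order asked, and still so for the second after the job is handed in, while the arm keeps its last pose, push and grip.
It also fails if it takes over 51 s, if anything falls off the work surface, if the arm or the gripper's body presses on something with over 40 N, if the wrist force passes 120 N, or if a joint passes its speed limit or range.

## Working session

There is one attempt and no reset: what is moved stays moved. The work goes in short steps, Python scripts to look and compute and a shell command to move; the robot and the scene stay as the last step left them, time stands still between calls to the robot, and variables do not carry over. Pictures are saved under pics/ and viewed, at most 10 in all, crops included, and the job is handed in when it is done.

```bash
ls; mkdir -p pics
python3 - <<'E'
from plant import sensors, eyes, robot
import cv2
for n in ("scene","side"):
    im=eyes.snapshot(n); cv2.imwrite(f"pics/{n}0.png",im[:,:,::-1]); print(n,eyes.calibration(n))
print(sensors.state())
E
```

```text
pics
scene {'fx': 362.4442061407809, 'fy': 362.4442061407809, 'cx': 319.25697198374706, 'cy': 203.76614669173483, 'k1': -0.06127820452847286, 'rvec': array([ 1.07539853,  2.36887349, -1.08402039]), 'tvec': array([ 0.3633983 , -0.23830894,  1.52943161])}
side {'fx': 462.6522660734508, 'fy': 462.6522660734508, 'cx': 307.72677557923413, 'cy': 198.60197464478932, 'k1': -0.06575496256752056, 'rvec': array([ 2.07198102, -0.2109488 ,  0.11196949]), 'tvec': array([-0.53540983,  0.087255  ,  1.16577045])}
{'time': 0.1, 'joint_pos': array([ 2.88072576e-01,  3.59328620e-01,  1.11627280e-02, -3.15698069e-04,
       -1.22412853e+00, -2.88119838e-01]), 'joint_vel': array([-0.00131741, -0.00177926,  0.00292288, -0.00124663, -0.00010916,
       -0.00076047]), 'effort': array([-2.15360997e-03, -5.84764302e+01,  2.94110012e+01,  6.95456967e+00,
       -3.12475757e-03, -2.11378938e-05]), 'position': array([ 6.74563404e-01, -4.43080219e-05,  2.30452789e-01]), 'ee_rot': array([[-1.54641106e-04, -9.99998832e-01, -1.52070745e-03],
       [-9.99999978e-01,  1.54855597e-04, -1.40930273e-04],
       [ 1.41165599e-04,  1.52068562e-03, -9.99998834e-01]]), 'ft_force': array([ 0.17551944, -0.41186526,  0.09272191]), 'torque': array([-0.02233106, -0.01336937, -0.023573  ]), 'gripper_force': 0.0, 'grip_width': 0.08546093223262599}
```

View pics/scene0.png

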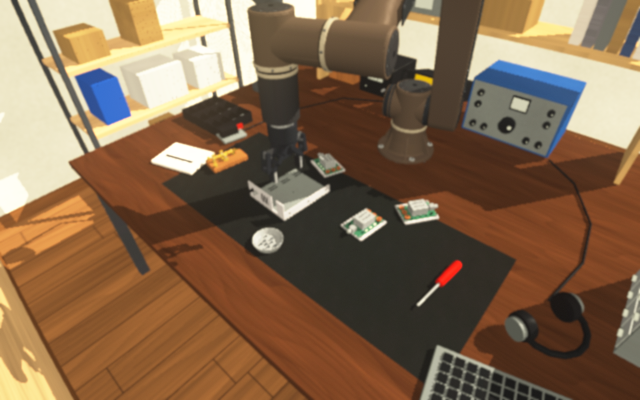

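View pics/side0.png

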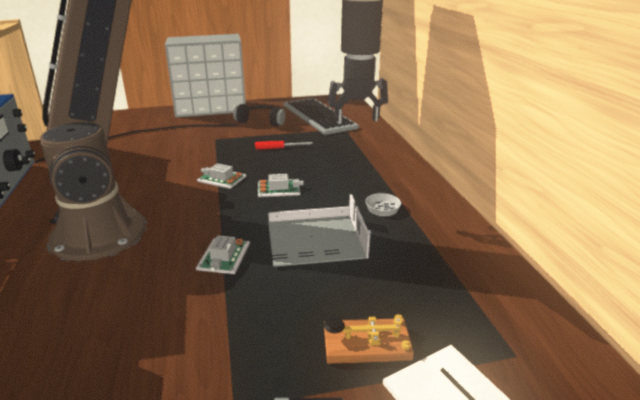

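The scene picture shows three module look-alikes at (327,164), (363,223) and (417,210), the chassis at (289,190) and the dish at (268,240). In the side view the modules are at (223,253), (280,184) and (221,175), the chassis at (318,235). I'll triangulate each one and work out its distance from the base.

```bash
cat > h.py <<'E'
import numpy as np, cv2
from plant import sensors, eyes, robot
def ray(name,px,cal=None):
    c=cal or eyes.calibration(name)
    K=np.array([[c["fx"],0,c["cx"]],[0,c["fy"],c["cy"]],[0,0,1]])
    u=cv2.undistortPoints(np.array([[px]],float),K,np.array([c["k1"],0,0,0,0]))[0,0]
    R=cv2.Rodrigues(np.array(c["rvec"]))[0]; t=np.array(c["tvec"])
    return -R.T@t, R.T@np.array([u[0],u[1],1.])
def onz(name,px,z,cal=None):
    o,d=ray(name,px,cal); return o+d*(z-o[2])/d[2]
def proj(name,P,cal=None):
    c=cal or eyes.calibration(name)
    K=np.array([[c["fx"],0,c["cx"]],[0,c["fy"],c["cy"]],[0,0,1]])
    return cv2.projectPoints(np.atleast_2d(np.array(P,float)),np.array(c["rvec"]),np.array(c["tvec"]),K,np.array([c["k1"],0,0,0,0]))[0][:,0]
def tri(p,q):
    A=[];b=[]
    for n,px in (("scene",p),("side",q)):
        o,d=ray(n,px); d/=np.linalg.norm(d); M=np.eye(3)-np.outer(d,d); A.append(M); b.append(M@o)
    return np.linalg.solve(sum(A),sum(b))
E
python3 - <<'E'
from h import *
for n,p,q in (("A",(327,164),(223,253)),("B",(363,223),(280,184)),("C",(417,210),(221,175)),("chassis",(289,190),(318,235)),("dish",(268,240),(383,203))):
    P=tri(p,q); print(n,P.round(3),np.hypot(*P[:2]).round(3))
ims=[]
for n,(u,v) in (("scene",(363,205)),("side",(270,215))):
    im=eyes.snapshot(n)[:,:,::-1]
    ims.append(im)
a=cv2.resize(ims[0][140:250,240:450],None,fx=3.8,fy=3.8,interpolation=cv2.INTER_CUBIC)
cv2.imwrite("pics/c1.png",a)
b=cv2.resize(ims[1][150:290,190:400],None,fx=3.8,fy=3.8,interpolation=cv2.INTER_CUBIC)
cv2.imwrite("pics/c2.png",b); print(a.shape,b.shape)
E
```

```text
A [ 0.313 -0.166  0.008] 0.354
B [0.493 0.144 0.012] 0.513
C [0.323 0.244 0.011] 0.405
chassis [ 0.539 -0.153  0.02 ] 0.56
dish [ 0.749 -0.033  0.016] 0.749
(418, 798, 3) (532, 798, 3)
```

View pics/c1.png

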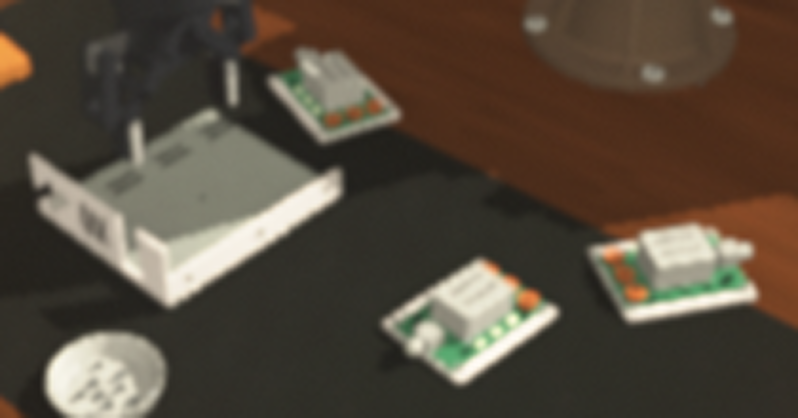

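View pics/c2.png

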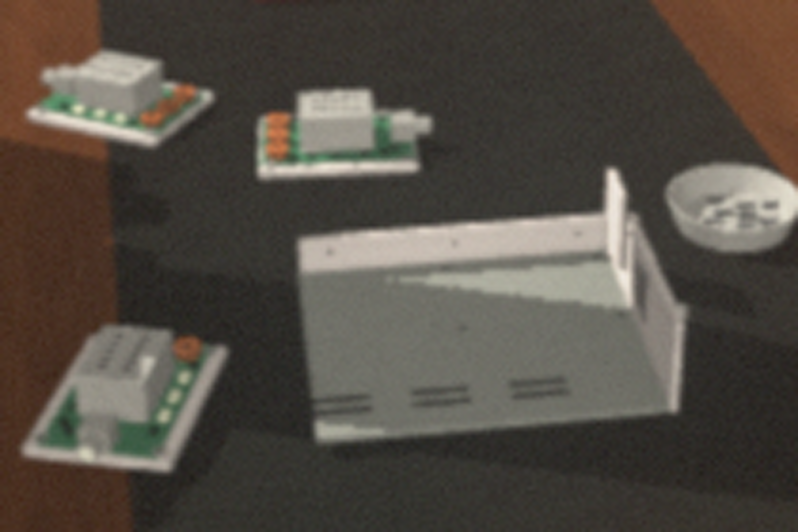

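Candidates in the scene picture: A at (327,164) is 0.35 m from the base, B at (363,223) is 0.51 m, and C at (417,210) is 0.41 m. B is the farthest, so it's the one meant. The crops confirm it as a complete module with its socket towards +x. The chassis's rear panel faces +x and its rail faces +y. Next I'll fit the poses.

```bash
cat >> h.py <<'E'
from scipy.optimize import least_squares
def fit(obs,x0):  # obs: list of (cam,px,modelpt mm,cal); pose x,y,yaw
    f0=lambda p,o:proj(o[0],[p[0]+np.cos(p[2])*o[2][0]/1e3-np.sin(p[2])*o[2][1]/1e3,p[1]+np.sin(p[2])*o[2][0]/1e3+np.cos(p[2])*o[2][1]/1e3,o[2][2]/1e3],o[3])[0]-np.array(o[1])
    f=lambda p:np.concatenate([f0(p,o) for o in obs])
    r=least_squares(f,x0,loss="soft_l1",x_scale=[.01,.01,.1]); return r.x,f(r.x).reshape(-1,2)
E
python3 - <<'E'
from h import *
cs,cd=eyes.calibration("scene"),eyes.calibration("side")
S=lambda u,v,*m:("scene",(240+(u+.5)/3.8-.5,140+(v+.5)/3.8-.5),m,cs)
D=lambda u,v,*m:("side",(190+(u+.5)/3.8-.5,150+(v+.5)/3.8-.5),m,cd)
ch=[S(30,153,109,-94,72),S(172,245,109,94,72),S(343,170,-105,94,37),
 D(298,240,-105,94,37),D(685,307,109,-94,72),D(608,168,109,94,72),D(316,440,-107,-94,10),D(303,272,-105,90,12)]
x,r=fit(ch,[.54,-.15,0]); print("chassis",x.round(4)); print(r.round(1).tolist())
# module B: plate corners and can
mo=[S(383,325,60,-45,4),S(461,382,60,45,3),S(558,310,-60,45,4),S(480,262,-60,-45,6),S(427,330,72,0,16),
 D(258,177,-60,-45,3),D(419,172,60,-45,3),D(431,125,72,0,16),D(298,92,-28,22,38),D(373,92,28,22,38),D(302,150,-28,-22,8),D(374,150,28,-22,8)]
x,r=fit(mo,[.49,.144,0]); print("module",x.round(4)); print(r.round(1).tolist())
c=eyes.calibration("wrist"); print(c)
R=cv2.Rodrigues(c["rvec"])[0];print((-R.T@c["tvec"]).round(3),R.round(2).tolist())
E
```

```text
chassis [ 0.5322 -0.1497 -0.049 ]
[[0.7, 1.1], [-1.0, 1.5], [-0.0, -0.4], [-0.5, -0.6], [-0.4, 3.1], [0.6, -0.3], [0.7, 0.1], [-1.2, 0.1]]
module [ 0.4862  0.1409 -0.1184]
[[0.5, -0.4], [0.0, -0.3], [-0.3, 0.3], [0.2, -1.0], [-3.8, 4.7], [0.3, -0.4], [-0.2, -1.0], [-0.4, -0.0], [0.3, 0.2], [-0.5, -0.7], [-0.2, 0.8], [0.1, -0.0]]
{'fx': 352.30557924129107, 'fy': 352.30557924129107, 'cx': 314.3987668849229, 'cy': 200.0121462751585, 'k1': -0.07161791295558599, 'rvec': array([-6.87666823e-05,  3.10163122e+00,  4.91637570e-01]), 'tvec': array([ 0.67457473, -0.03994536,  0.38001444])}
[ 0.675 -0.079  0.373] [[-1.0, -0.0, 0.0], [0.0, 0.95, 0.31], [-0.0, 0.31, -0.95]]
```

```bash
echo '[{"trans": [-0.028,0.0376,0]},{"trans": [-0.028,0.0376,0]},{"trans": [-0.028,0.0376,0]},{"trans": [-0.028,0.0376,0]},{"trans": [-0.029,0.0376,0]},{"trans": [0,0,0.02],"twist": 0.1877},{"trans": [0,0,0.02],"twist": 0.1877},{"trans": [0,0,0.02],"twist": 0.1877},{"trans": [0,0,0.02],"twist": 0.1877},{"trans": [0,0,0.01],"twist": 0.1877},{"trans": [0,0,0.01],"twist": 0.1877},{"twist": 0.1877},{"twist": 0.1877},{"twist": 0.1877},{},{}]' | python3 -m creep 0.085
python3 - <<'E'
from h import *
c=eyes.calibration("wrist"); im=eyes.snapshot("wrist"); cv2.imwrite("pics/w1.png",im[:,:,::-1]); s=sensors.state(); print(s["position"],s["ee_rot"].round(4).tolist(),s["joint_pos"].round(2))
import pickle; pickle.dump(c,open("w1.pkl","wb"))
E
```

```text
time: 2.2
position: [0.4869, 0.141, 0.1313]
ee_rot: [[-0.994, 0.112, -0.0], [0.112, 0.994, 0.0], [0.0, 0.0, -1.0]]
ft_force: [-0.4, -0.5, 0.7]
grip_width: 0.0846
gripper_force: 0.0
[0.48696743 0.14095967 0.13130211] [[-0.9936, 0.1131, -0.0], [0.1131, 0.9936, 0.0], [0.0, 0.0, -1.0]] [ 0.67  0.18 -0.49 -0.   -0.9  -2.35]
```

View pics/w1.png

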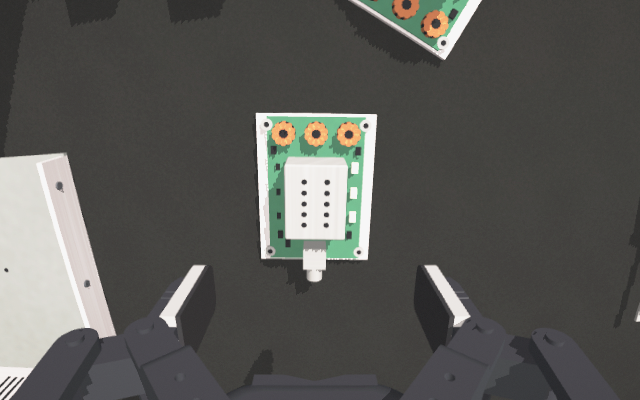

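The wrist view shows module B squarely. Its plate corners are at (257,114), (377,114), (368,260) and (262,260), with the can top between (285,165) and (347,238) and the socket tip at (314,279). The chassis rail is at the left. I'll refine the pose from these.

Run:
```python
from h import *
import pickle; c=pickle.load(open("w1.pkl","rb"))
W=lambda u,v,*m:("wrist",(u,v),m,c)
mo=[W(257,114,-60,-45,6),W(377,115,-60,45,6),W(368,259.5,60,45,6),W(262,259.5,60,-45,6),W(285,164,-28,-22,38),W(347,164,-28,22,38),W(286,239,28,-22,38),W(346,239,28,22,38)]
x,r=fit(mo,[.4862,.1409,-.118]); print("module",x.round(4)); print(r.round(1).tolist())
s=sensors.state();R=s["ee_rot"];print((R.T@(np.array([x[0],x[1],0])-s["position"])).round(4), "yaw tool",np.arctan2(-R[0,1],R[1,1]))
```

```text
module [ 0.4872  0.1422 -0.1208]
[[-0.7, -1.1], [0.3, -1.0], [0.4, -0.4], [0.2, -1.2], [-0.7, 0.5], [1.9, 1.0], [-0.3, 0.7], [-0.1, 1.2]]
[-1.000e-04  1.300e-03  1.313e-01] yaw tool -0.11330001276129999
```

```bash
echo '[{"trans": [0,0.0013,0.03],"twist": 0.0075},{"trans": [0,0,0.03]},{"trans": [0,0,0.03]},{"trans": [0,0,0.02]},{"trans": [0,0,0.01]},{},{}]' | python3 -m creep
echo '[{},{},{},{},{},{},{},{}]' | python3 -m creep 0.03 60
```

```text
time: 3.12
position: [0.4877, 0.1426, 0.0121]
ee_rot: [[-0.992, 0.123, 0.001], [0.123, 0.992, 0.001], [-0.001, 0.001, -1.0]]
ft_force: [0.1, 0.3, 0.4]
grip_width: 0.0848
gripper_force: 0.0
time: 4.12
position: [0.4875, 0.1425, 0.012]
ee_rot: [[-0.992, 0.124, 0.001], [0.124, 0.992, 0.001], [-0.001, 0.001, -1.0]]
ft_force: [-1.3, -0.1, 6.1]
grip_width: 0.0432
gripper_force: 62.1
```

```bash
echo '[{"trans": [0,0,-0.018]},{"trans": [0,0,-0.04]},{"trans": [0,0,-0.05]},{"trans": [0,0,-0.05]},{"trans": [0,0,-0.03]},{"trans": [-0.022,-0.0306,0]},{"trans": [-0.022,-0.0306,0]},{"trans": [-0.022,-0.0306,0]},{"trans": [-0.022,-0.0306,0]},{"twist": -0.075},{},{}]' | python3 -m creep
python3 - <<'E'
from h import *
c=eyes.calibration("wrist"); im=eyes.snapshot("wrist"); cv2.imwrite("pics/w2.png",im[:,:,::-1]); s=sensors.state(); print(s["position"],s["ee_rot"].round(4).tolist(),s["joint_pos"].round(2),s["torque"])
import pickle; pickle.dump(c,open("w2.pkl","wb"))
m=np.array([[105,90,12],[105,-94,12],[109,-94,72],[-105,94,37],[-107,-94,12],[109,94,72]])/1e3
t=-.049;R=np.array([[np.cos(t),-np.sin(t),0],[np.sin(t),np.cos(t),0],[0,0,1]])
print(proj("wrist",m@R.T+[.5322,-.1497,0],c).round())
E
```

```text
time: 5.62
position: [0.5589, 0.0102, 0.1991]
ee_rot: [[-0.999, 0.05, -0.0], [0.05, 0.999, 0.0], [0.0, 0.0, -1.0]]
ft_force: [-0.1, 0.3, -2.7]
grip_width: 0.0428
gripper_force: 61.9
[0.55898718 0.01029121 0.19922465] [[-0.9988, 0.0498, -0.0002], [0.0498, 0.9988, 0.0001], [0.0002, 0.0001, -1.0]] [ 0.37  0.19 -0.29 -0.   -1.08 -1.99] [ 0.02433466  0.0449623  -0.04284925]
[[246. 253.]
 [ 77. 252.]
 [ 39. 284.]
 [231.  29.]
 [ 35.  40.]
 [239. 288.]]
```

View pics/w2.png

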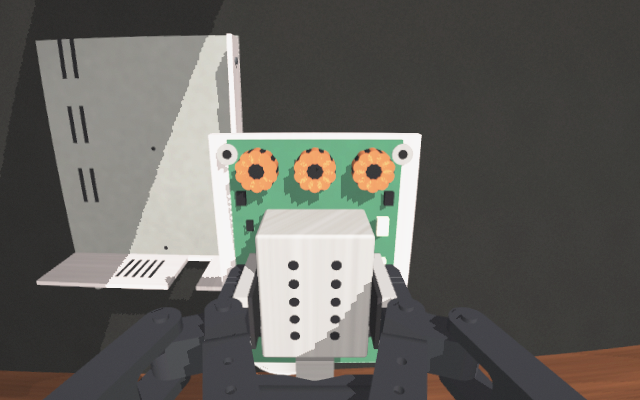

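The wrist view shows the chassis unobstructed: floor corner (37,41), rail end top at (228,35) and (238,36), panel base end (77,255), panel top end (38,284) and notch edge (183,289). The gripped module has its coil-end plate corners at (209,134) and (421,134). I'll fit both.

Run:
```python
from h import *
import pickle; c=pickle.load(open("w2.pkl","rb"))
W=lambda u,v,*m:("wrist",(u,v),m,c)
ch=[W(77,255,105,-94,12),W(38,284,106,-94,72),W(37,41,-107,-94,12),W(238,36,-105,94,37),W(228,35,-105,90,37),W(183,289,107,32,72)]
x,r=fit(ch,[.532,-.15,-.049]); print("chassis",x.round(4)); print(r.round(1).tolist())
for z in (185,187,189):
    mo=[W(209,134,-60,-45,z+6),W(421,134,-60,45,z+6),W(257,236,-28,-22,z+38),W(375,236,-28,22,z+38),W(264,355,28,-22,z+38),W(368,357,28,22,z+38)]
    m,r=fit(mo,[.559,.010,-.05]); print("module",z,m.round(4),r.round(1).tolist())
s=sensors.state();R=s["ee_rot"]
t=x[2];G=x[:2]+np.array([[np.cos(t),-np.sin(t)],[np.sin(t),np.cos(t)]])@[.025,.041]
print("pre-pose",G,"tool yaw",np.arctan2(-R[0,1],R[1,1]))
print("shift tool from TCP", R.T@(np.r_[G,0]-np.r_[s["position"][:2],0]))
```

```text
chassis [ 0.5356 -0.1486 -0.0616]
[[0.5, -1.3], [0.7, -0.4], [0.6, 1.3], [-3.9, -0.6], [1.1, 0.4], [-13.0, 0.2]]
module 185 [ 0.5595  0.0107 -0.0478] [[1.0, 1.4], [-0.2, 0.9], [-1.4, -1.4], [0.8, -1.6], [-0.5, 1.7], [0.1, -0.5]]
module 187 [ 0.5588  0.0107 -0.0482] [[-0.6, 0.4], [1.2, -0.0], [-2.5, -0.9], [1.8, -1.1], [-1.3, 3.9], [0.7, 1.7]]
module 189 [ 0.5583  0.0108 -0.0494] [[-1.8, -0.5], [3.0, -0.6], [-3.3, -0.1], [3.0, -0.1], [-2.0, 6.3], [1.5, 4.2]]
pre-pose [ 0.56309819 -0.10917441] tool yaw -0.049831997431056076
shift tool from TCP [-1.00566477e-02 -1.19112540e-01 -1.13484122e-05]
```

Run:
```python
import cv2
im=cv2.imread("pics/w2.png")
cv2.imwrite("pics/w2c.png",cv2.resize(im[20:300,20:260],None,fx=2.1,fy=2.1,interpolation=cv2.INTER_CUBIC))
```

```text
(no output)
```

View pics/w2c.png

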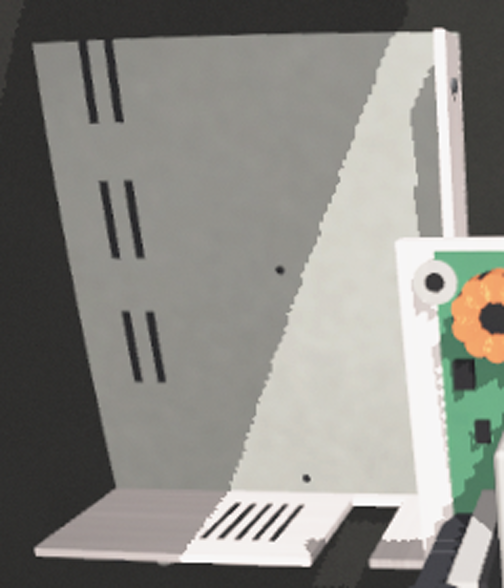

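The enlarged crop clears this up. I had mis-picked the notch edge. Its top corners are at (167,289.5) and (196,289.5). The rail top end is at (226,34) and (232,34.5), and the floor corner is at (35.7,40.5).

Run:
```python
from h import *
import pickle; c=pickle.load(open("w2.pkl","rb"))
W=lambda u,v,*m:("wrist",(20+(u+.5)/2.1-.5,20+(v+.5)/2.1-.5),m,c)
ch=[W(115,489,105,-94,12),W(35,550,105,-94,72),W(35,556,109,-94,72),W(33,43,-107,-94,12),W(445,31,-105,94,37),W(433,29,-105,90,37),W(308,566,109,32,72),W(370,567,109,58,72)]
x,r=fit(ch,[.532,-.15,-.049]); print("chassis",x.round(4)); print(r.round(1).tolist())
s=sensors.state();R=s["ee_rot"]
t=x[2];G=x[:2]+np.array([[np.cos(t),-np.sin(t)],[np.sin(t),np.cos(t)]])@[.025,.041]
print("pre-pose",G,"tool yaw",np.arctan2(-R[0,1],R[1,1]))
print("shift tool from TCP", R.T@(np.r_[G,0]-np.r_[s["position"][:2],0]))
```

```text
chassis [ 0.534  -0.1509 -0.0639]
[[0.4, -0.4], [-1.0, -0.7], [0.1, 0.2], [-0.3, 0.3], [-0.3, -0.8], [0.4, 0.2], [0.8, 0.4], [-0.2, 0.7]]
pre-pose [ 0.56158262 -0.11155671] tool yaw -0.049831997431056076
shift tool from TCP [-8.66163170e-03 -1.21567377e-01 -1.12005638e-05]
```

```bash
echo '[{"trans": [-0.002,-0.03,0]},{"trans": [-0.0022,-0.0306,0]},{"trans": [-0.0022,-0.0306,0]},{"trans": [-0.0022,-0.0304,0],"twist": 0.015},{},{"trans": [0,0,0.03]},{"trans": [0,0,0.04]},{"trans": [0,0,0.04]},{"trans": [0,0,0.03]},{"trans": [0,0,0.02]},{"trans": [0,0,0.01]},{},{}]' | python3 -m creep
python3 - <<'E'
from h import *
s=sensors.state();R=s["ee_rot"];print(s["position"],np.arctan2(-R[0,1],R[1,1]),s["ft_force"],s["torque"])
im=eyes.snapshot("wrist"); cv2.imwrite("pics/w3.png",im[:,:,::-1])
E
```

```text
time: 7.3
position: [0.5627, -0.1117, 0.0303]
ee_rot: [[-0.998, 0.064, 0.002], [0.064, 0.998, 0.0], [-0.002, 0.0, -1.0]]
ft_force: [0.1, 0.2, -2.1]
grip_width: 0.0433
gripper_force: 62.2
[ 0.5626524  -0.11169105  0.03026272] -0.0638093689722193 [ 0.10020202  0.17482994 -2.09861568] [-0.02573046 -0.00178832 -0.01950607]
```

View pics/w3.png

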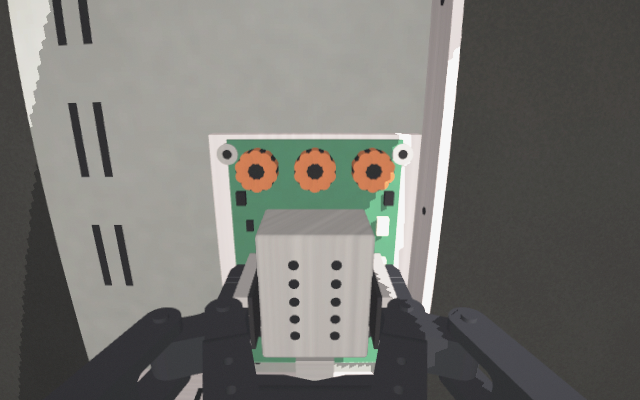

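The module is inside the chassis just above the floor. Its plate edge (421,134) is beside the rail's inner face (about u=425) and parallel to it. Lowering gently to contact.

```bash
echo '[{"trans": [0,0,0.002]},{"trans": [0,0,0.002]},{"trans": [0,0,0.001]},{},{}]' | python3 -m creep; echo '[{"trans": [0,0,0.001]},{"trans": [0,0,0.001]},{},{}]' | python3 -m creep
```

```text
time: 7.98
position: [0.5619, -0.112, 0.0243]
ee_rot: [[-0.998, 0.064, 0.0], [0.064, 0.998, -0.0], [-0.0, -0.0, -1.0]]
ft_force: [0.3, -0.9, -1.8]
grip_width: 0.0428
gripper_force: 62.2
time: 8.48
position: [0.5627, -0.1121, 0.024]
ee_rot: [[-0.998, 0.063, 0.002], [0.063, 0.998, -0.0], [-0.002, -0.0, -1.0]]
ft_force: [-3.8, 0.7, 11.9]
grip_width: 0.0432
gripper_force: 63.9
```

```bash
echo '[{"trans": [0,0.001,-0.0004]},{"trans": [0,0.001,0]},{"trans": [0,0.001,0]},{},{}]' | python3 -m creep; echo '[{"trans": [0,0.001,0]},{},{}]' | python3 -m creep;echo '[{"trans": [0,0.001,0]},{},{}]' | python3 -m creep; python3 -c "
from h import *
s=sensors.state();R=s['ee_rot'];print(s['position'],np.arctan2(-R[0,1],R[1,1]),s['ft_force'],s['torque'])"
```

```text
time: 9.1
position: [0.5634, -0.1092, 0.024]
ee_rot: [[-0.998, 0.063, 0.003], [0.063, 0.998, -0.0], [-0.003, -0.0, -1.0]]
ft_force: [-0.6, -1.4, 7.0]
grip_width: 0.0428
gripper_force: 63.3
time: 9.48
position: [0.5635, -0.1082, 0.024]
ee_rot: [[-0.998, 0.064, 0.003], [0.064, 0.998, -0.0], [-0.003, -0.0, -1.0]]
ft_force: [-0.4, -2.2, 6.9]
grip_width: 0.0434
gripper_force: 63.3
time: 9.85
position: [0.5635, -0.1078, 0.024]
ee_rot: [[-0.998, 0.063, 0.002], [0.063, 0.998, -0.001], [-0.002, -0.001, -1.0]]
ft_force: [-0.4, -5.6, 6.0]
grip_width: 0.0427
gripper_force: 63.2
[ 0.56352168 -0.10779628  0.02398956] -0.06332819965067721 [-0.42200488 -5.5596586   6.00857751] [-1.76889299  0.04329154  0.05092933]
```

```bash
echo '[{"trans": [-0.002,0,0]},{"trans": [-0.002,0,0]},{"trans": [-0.002,0,0]},{"trans": [-0.002,0,0]},{"trans": [-0.002,0,0]},{"trans": [-0.002,0,0]},{"trans": [-0.002,0,0]},{"trans": [-0.002,0,0]},{},{}]' | python3 -m creep; for i in 1; do python3 -c "
from h import *
s=sensors.state();R=s['ee_rot'];print(s['position'],np.arctan2(-R[0,1],R[1,1]),s['ft_force'],s['torque'])"; done; echo '[{"trans": [-0.001,0,0]},{},{}]' | python3 -m creep
```

```text
time: 11.1
position: [0.5783, -0.1088, 0.024]
ee_rot: [[-0.998, 0.063, 0.001], [0.063, 0.998, -0.001], [-0.001, -0.001, -1.0]]
ft_force: [-4.0, -3.0, 10.6]
grip_width: 0.043
gripper_force: 63.9
[ 0.57832378 -0.10876427  0.02398965] -0.06351717558538832 [-4.01608634 -3.02609064 10.57100395] [-1.04830741  1.34796076  0.18500338]
time: 11.48
position: [0.5792, -0.1088, 0.024]
ee_rot: [[-0.998, 0.064, 0.0], [0.064, 0.998, -0.001], [-0.0, -0.001, -1.0]]
ft_force: [-4.8, -3.7, 10.1]
grip_width: 0.0431
gripper_force: 63.9
```

```bash
echo '[{"trans": [-0.001,0,0]},{"trans": [-0.001,0,0]},{},{}]' | python3 -m creep; echo '[{"trans": [-0.001,0,0]},{},{}]' | python3 -m creep;  echo '[{"trans": [-0.001,0,0]},{},{}]' | python3 -m creep; python3 -c "
from h import *
s=sensors.state();R=s['ee_rot'];print(s['position'],np.arctan2(-R[0,1],R[1,1]),s['ft_force'],s['torque'])"
```

```text
time: 11.98
position: [0.5812, -0.1089, 0.024]
ee_rot: [[-0.998, 0.064, 0.0], [0.064, 0.998, -0.001], [-0.0, -0.001, -1.0]]
ft_force: [-4.1, -4.0, 10.5]
grip_width: 0.0429
gripper_force: 63.9
time: 12.35
position: [0.5814, -0.109, 0.024]
ee_rot: [[-0.998, 0.064, -0.001], [0.064, 0.998, -0.001], [0.001, -0.001, -1.0]]
ft_force: [-7.2, -2.2, 12.9]
grip_width: 0.0427
gripper_force: 64.1
time: 12.72
position: [0.5814, -0.109, 0.024]
ee_rot: [[-0.998, 0.064, -0.003], [0.064, 0.998, -0.001], [0.003, -0.001, -1.0]]
ft_force: [-9.5, -1.8, 16.0]
grip_width: 0.043
gripper_force: 64.5
[ 0.58139859 -0.10898214  0.02398227] -0.06385930854859886 [-9.4960634  -1.75561053 16.04468597] [0.04823517 3.48822015 0.26003131]
```

```bash
echo '[{"trans": [0,0.001,0]},{"trans": [0,0.001,0]},{"trans": [0,0.001,0]},{},{}]' | python3 -m creep; echo '[{"trans": [-0.001,0.001,0]},{"trans": [-0.001,0.001,0]},{},{}]' | python3 -m creep; python3 -c "
from h import *
s=sensors.state();R=s['ee_rot'];print(s['position'],np.arctan2(-R[0,1],R[1,1]),s['ft_force'],s['torque'])"
```

```text
time: 13.35
position: [0.5814, -0.1087, 0.0241]
ee_rot: [[-0.998, 0.064, -0.003], [0.064, 0.998, -0.004], [0.003, -0.004, -1.0]]
ft_force: [-7.7, -17.6, 13.7]
grip_width: 0.0429
gripper_force: 64.2
time: 13.85
position: [0.5814, -0.1086, 0.0241]
ee_rot: [[-0.998, 0.064, -0.007], [0.064, 0.998, -0.005], [0.007, -0.006, -1.0]]
ft_force: [-13.2, -26.4, 19.4]
grip_width: 0.0431
gripper_force: 64.8
[ 0.58137358 -0.10864494  0.02411055] -0.06432642739301606 [-13.15775801 -26.35004683  19.43101554] [-9.14940699  4.43851169  0.40644643]
```

```bash
echo '[{"trans": [-0.0015,-0.001,0]},{},{},{}]' | python3 -m creep
python3 - <<'E'
from h import *
s=sensors.state();R=s['ee_rot'];print(s['position'],np.arctan2(-R[0,1],R[1,1]),s['ft_force'],s['torque'])
a=eyes.snapshot("wrist")[:,:,::-1]; b=eyes.snapshot("side")[:,:,::-1]
b=cv2.resize(b[180:290,250:410],(640,440),interpolation=cv2.INTER_CUBIC); a=cv2.resize(a,(0,0),fx=.9,fy=.9)
cv2.imwrite("pics/f1.png",cv2.resize(np.vstack([cv2.resize(a[100:360,120:480],(420,303)),cv2.resize(b,(420,289))]),None,fx=1,fy=1))
E
```

```text
time: 14.35
position: [0.5814, -0.1088, 0.0239]
ee_rot: [[-0.998, 0.065, -0.009], [0.065, 0.998, -0.004], [0.009, -0.005, -1.0]]
ft_force: [-17.5, -19.2, 24.5]
grip_width: 0.0428
gripper_force: 65.5
[ 0.58140222 -0.10879461  0.02393776] -0.06536351420037981 [-17.4766753  -19.20029741  24.45232281] [-6.37408976  6.14150566  0.08227482]
```

View pics/f1.png

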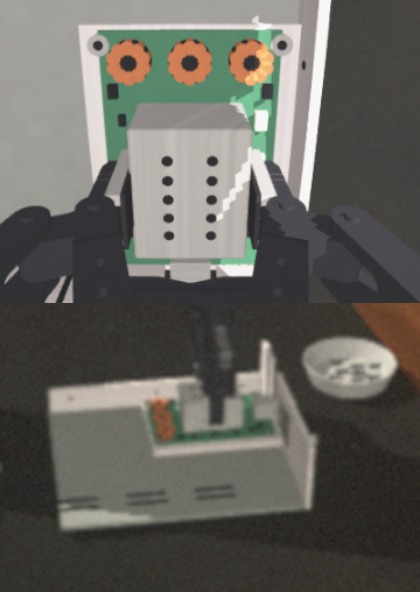

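The final view shows the plate's side running along the rail with no visible gap, and the socket end in the panel notch. The tool has tilted about 9 mrad under load, so I'll check numerically whether the module tilted with it or stayed flat.

Run:
```python
from h import *
g0=cv2.cvtColor(cv2.imread("pics/w3.png"),cv2.COLOR_BGR2GRAY)
im=eyes.snapshot("wrist")[:,:,::-1]; cv2.imwrite("pics/w4.png",im); g1=cv2.cvtColor(np.ascontiguousarray(im),cv2.COLOR_BGR2GRAY)
pts=np.array([[227,154],[403,154],[257,172],[315,172],[373,172],[293,265],[336,265],[293,336],[336,336]],np.float32).reshape(-1,1,2)
q,st,_=cv2.calcOpticalFlowPyrLK(g0,g1,pts,None,winSize=(21,21))
print((q-pts)[:,0].round(2).tolist())
s=sensors.state();R0=s["ee_rot"];c=eyes.calibration("wrist")
# predicted shift if module pitched -9 mrad (tail down in tool) about can centre, roll 5 mrad about x
M=np.array([[-54,-37,8],[-54,37,8],[-46,-25,15],[-46,0,15],[-46,25,15],[-8,-9,38],[-8,9,38],[22,-9,38],[22,9,38]])/1e3
t=np.arctan2(-R0[0,1],R0[1,1])
# module pose rigid with tool: module x=-tool x,y=tool y,z=-tool z ; underside 12mm below tcp
def P(rv): 
    A=cv2.Rodrigues(np.array(rv,float))[0]; m=(M-[0,0,.03])@A.T+[0,0,.03-.012]
    return proj("wrist",s["position"]+(m*[-1,1,-1])@R0.T,c)
b=P([0,0,0])
print("base",b.round(0).tolist()); print("pitch flat",(P([0,-.009,0])-b).round(2).tolist()); print("roll flat",(P([.0045,0,0])-b).round(2).tolist())
```

```text
[[-0.4699999988079071, 0.14000000059604645], [-0.49000000953674316, -0.029999999329447746], [-0.6399999856948853, -0.12999999523162842], [-0.8299999833106995, -0.1599999964237213], [-1.4299999475479126, -0.46000000834465027], [-0.8399999737739563, -0.5099999904632568], [-0.9300000071525574, -0.5799999833106995], [-0.75, 0.07000000029802322], [-0.6000000238418579, 0.019999999552965164]]
base [[226.0, 149.0], [403.0, 149.0], [253.0, 172.0], [314.0, 172.0], [376.0, 172.0], [290.0, 284.0], [338.0, 284.0], [292.0, 348.0], [336.0, 348.0]]
pitch flat [[0.31, 0.27], [-0.31, 0.27], [0.19, 0.09], [0.0, 0.09], [-0.19, 0.09], [0.01, -0.27], [-0.01, -0.27], [-0.03, 0.19], [0.03, 0.19]]
roll flat [[0.33, -0.07], [0.33, 0.07], [0.21, -0.06], [0.17, 0.0], [0.21, 0.07], [-0.09, -0.06], [-0.09, 0.06], [-0.08, -0.07], [-0.08, 0.07]]
```

The optical flow matches the pattern for a module that stayed flat while the gripper tilted around it, in both pitch and roll. The module is flat, touching panel and rail with about 17 N and 19 N, so I'm handing in.

```bash
python3 -c "
from plant import sensors, robot
s=sensors.state();print(s['time'],s['ft_force'],s['grip_width']);print(robot.close_job())"
```

```text
14.5 [-18.55291601 -19.25000294  24.16781837] 0.04290338808946667
the job is handed in; nothing more can be done
None
```

I handed the job in at 14.5 s with the module flat on the chassis floor, its socket in the notch, and the gripper still holding it against the rear panel (about 18 N) and the side rail (about 19 N); the judge's verdict was not shown.

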